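# Slide the tool chest home into the bench till

### The job

Clear the bench for the next panel: push the heavy dovetailed tool chest, with the glue bottle left standing on top of it, back into the empty stall between the two halves of the bench till, until its back is flat against the till's back rail. The chest tips if it is pushed high up, so push it low down at its base and let it slide upright on the bench; nothing is to be gripped or lifted, and the other tools stay where they lie.

Things in the scene. Friction and masses are not known exactly. Their poses are not given: they have to be found in the camera images.
- chest: brown step-back tool chest, 1.8 to 2.6 kg. Origin on its underside; x from its front (drawers, robot's side, turned up to 20 degrees to the till) to its back, y left, z up. Low base: x -95 to 55 mm, 224 wide, 55 high. Upper case: x -45 to 55, 200 wide, from 55 to 200 high. It slides on the bench (friction 0.5 to 0.7) at 9 to 19 N and tips if pushed more than about 85 mm up
- chest_front (a point): centre of the front face of the chest's low base, 27 mm up, 95 mm in front of its origin: the face to push, 224 mm wide and 55 mm high. The base stands out 50 mm in front of the upper case as a flat step; the upper drawers' flat pulls stand 6 mm off the case
- chest_back (a point): middle of the chest's lower rear edge, 55 mm behind its origin; the back is one flat upright face, and this edge goes against the back rail
- till: the tool till, fixed on the bench: back rail 700 mm long, 65 high, 22 thick, with the empty stall, 290 mm wide (y -145 to 145), open to the front and above. Origin on the bench at the stall's middle, on the rail's front face; x away from the robot through the rail, y left along it, z up. Home: chest_back at x = 0 here, y near 0 (33 mm are free at each side), chest's x along this x
- glue: white glue bottle, 52 mm across, about 130 mm high, 0.16 kg, standing loose on the front half of the chest's top; origin at the centre of its underside, z up along it
- mallet: joiner's mallet lying to the left of the chest: head 75 x 125 x 58 mm, handle 30 mm wide, 267 mm long overall; origin on the bench under the handle, 110 mm from the head's centre, x towards the head; leave alone
- square: try square lying flat to the right of the chest: stock 20 x 105 x 18 mm, blade 135 x 32 mm along x; origin under the stock's centre; leave alone
- tin: round steel wax tin, 72 mm across, 34 mm high, on the bench to the right of the chest; origin at the centre of its underside; leave alone
- saw: dovetail saw lying flat at the right, 310 mm long, 22 mm high; origin on the bench near the handle's front, x along the blade; leave alone
- gauge: marking gauge lying at the left: beam 200 x 20 x 20 mm along x, fence 24 x 60 x 58 mm; origin under the beam's middle; leave alone
- chisel: loose chisel, 243 mm long, lying on the flat panel at the left; origin at the ferrule, x along the blade; leave alone
- chest_rack (a point): middle of the rack on the rear half of the chest's top, 230 mm up, 35 mm behind the origin; five fixed upright chisel handles stand in it along y, up to 319 mm above the bench
- stall_left (a point): foot of the stall's left front corner, 60 mm before the rail and 145 mm left of the till's origin: the inner front edge of the block of small drawers (205 mm wide, 150 deep, 143 high, a block plane fixed on top, up to 195 mm)
- stall_right (a point): foot of the stall's right front corner, 60 mm before the rail and 145 mm right of the till's origin: the inner front edge of the open cubbies with sharpening stones (205 mm wide, 150 deep, 140 high)

How it is judged:
By the outcome, as a careful person would: the job done as asked, in the order asked, and still so for the second after the job is handed in, with the robot touching nothing.
It also fails if it takes over 56 s, if anything falls off the work surface, if the arm or the gripper's body presses on something with over 40 N, if the wrist force passes 120 N, or if a joint passes its speed limit or range.

### The arm

A 7-joint arm with a two-finger parallel gripper is mounted at the origin on the work surface. World frame = base frame: x ahead of the robot, y to its left, z up, the work surface at z = 0. Lengths are in m, angles in degrees, forces in N, time in s.
With the tool pointing down it reaches from about 0.425 to 0.875 m from the base axis. Payload 4.7 kg.
Tool frame: the origin (TCP) lies at the very end of the fingers, on their centre line; the grasp point (between the pads) lies env.grip_point_offset behind it (env.grip_point_offset is the distance from the TCP to the grasp point, in m); z points along the fingers, y is the direction in which the jaws open and shut (so a half turn about z gives the same grasp; the last joint's range is limited). The gripper opens to 87 mm and grips with 3 to 60 N. Pads are 19 mm wide; open, the fingers measure 117 mm over their backs; the gripper's body (75 mm by 190 mm) begins 51 mm behind the grasp point.
Start: joints at [-75.51, 18.392, -4.016, 83.108, 1.295, 78.541, -3.26], TCP at [0.154, 0.632, 0.187] pointing down, gripper open.
Joint ranges: [-163.93, 163.93], [-17.29, 119.83], [-79.2, 71.16], [3.27, 140.29], [-89.18, 269.18], [5.43, 117.66], [-154.24, 154.24]. Speed limits (degrees/s): [147.25, 147.25, 180, 180, 180, 180, 180].

### API

Orientations are given as [roll, pitch, yaw] about the fixed x, y, z axes, in that order (R = Rz(yaw) Ry(pitch) Rx(roll)).
In Python, from cell import env gives the robot as it stands.
- The arm moves only by the tool send_rows, never from a script. Its argument "plan" is a list of rows, each a list of 7 numbers: the finger opening in mm, from 0 to 87, then the shift along the tool's x, y, z in mm, then the turn, a rotation vector about the tool's x, y, z in rad. A call has 1 to 12 rows; each row shifts and turns the commanded pose from where the row before left it, along the tool's axes as they then stand; what a row does not reach is not made up. A row lasts 1/10 s, in which the tool goes at most 50 mm and 8.59 degrees, less where a joint would pass 70% of its speed; a pose out of reach is approached as far as the arm can. A call is refused whole if a number of a shift passes 50 or a number of a turn 0.15, either way. A call with a gripper value outside its range is refused whole. The fingers move at their own pace and stop on an object; "grip_force" is the grip in N (left out, the last holds). Time passes only in rows, so rows that do not move let the fingers close. It gives the time, the measured TCP pose, the force and the opening at its end, in the units of the state.
- env.get_obs(): the state, without advancing time (a new reading comes with each control period).
- env.read_camera(name): name is "side" or "top"; returns the picture (420x560x3 uint8, red, green, blue); there is no depth.
- env.get_calibration(name): a dict with "fx", "fy", "cx", "cy" (pixels), "extrinsics" (4x4, takes a point from camera to world coordinates). Camera axes: x right, y down, z forward; pixel columns grow to the right and rows downward; lengths in m; the calibration is good to about 2 mm. A picture is of the moment at which its call begins. get_calibration takes no time and is no camera call.
- env.sign_off(): hands the job in, once; it reports no verdict.
Trained networks look in the newest picture that a camera, given by its name, has taken for a name from the list of things; names that differ only in an ending like _2 or _b are one class to them, and where a whole thing is asked for, a point or a joint stands for the part that bears it (a point fixed in the world has none). Each returns a list of dicts, best first, with "confidence" (0 to 1); they miss things now and then, are a little off and sometimes report something else, mostly with a low value. They report only what shows in the picture. A call takes as long as a camera call.
- env.regions_of(camera, query): "region" (420x560 bool, what is visible of it) and "rect" ([left, top, right, bottom] in pixels, round what is visible of it).
The state is a dict: "time_s": time; "qpos": joint angles; "joint_velocities": joint speeds; "effort": joint torques, N m; "tool_pos": TCP position; "tool_rot": TCP orientation; "force": force on the tool from outside, world axes, zero at the start; "wrist_torque": the same for the moment, N m; "grip_width": finger opening in m.
Only numpy, scipy, OpenCV 4.12 (cv2) and the standard library are available. Lean on these libraries where they do the work, as an engineer would, in place of code of your own. Each camera call takes 0.05 s, during which the arm holds its last target. There are 200 camera calls.

## Working session

There is one attempt and no reset: what is moved stays moved. The work goes in short steps, Python scripts to look and compute and a tool call to move; the robot and the scene stay as the last step left them, time stands still between calls to the robot, and variables do not carry over. Pictures are saved under pics/ and viewed, about 8 in all and at most 12, crops included, and the job is handed in when it is done.

Besides the shell and the picture viewer there is one more tool, called after "Request:" as a command line: name --pt "numbers of a row" for each row, then --argument value for the rest. send_rows: Moves the arm, as the interface text tells. Its arguments: {"type":"object","properties":{"plan":{"type":"array"},"grip_force":{"type":"number"}},"required":["plan"]}

```bash
ls; mkdir -p pics; python3 - <<'E'
from cell import env
import cv2,numpy as np
o=env.get_obs();print(o['time_s'],o['tool_pos'],o['tool_rot'],o['force'],env.grip_point_offset)
ims=[]
for n in ['side','top']:
    im=env.read_camera(n);cv2.imwrite(f'pics/{n}0.png',im[...,::-1]); c=env.get_calibration(n);print(n,c)
    for q in ['chest','till','glue']:
        for r in env.regions_of(n,q)[:2]: print(n,q,r['confidence'],r['rect'])
E
```

```text
pics
0.0 [0.15362064 0.63095641 0.18586734] [-1.79891837e+02  4.18964548e-03  1.66321125e+02] [-1.03749098  0.38818333  0.58650238] 0.0187
side {'fx': 391.81035166845714, 'fy': 391.81035166845714, 'cx': 275.3023239852506, 'cy': 210.03088449603078, 'extrinsics': array([[ 0.99890511, -0.02154515,  0.04152576,  0.49596292],
       [-0.04349678, -0.75450391,  0.65485256, -0.70713009],
       [ 0.01722245, -0.65594181, -0.75461496,  0.99264058],
       [ 0.        ,  0.        ,  0.        ,  1.        ]])}
side chest 0.89 [252.9, 131.5, 306.5, 255.4]
side till 0.92 [300.2, 118.0, 412.5, 332.0]
side till 0.28 [232.9, 154.3, 302.5, 170.6]
side glue 0.73 [266.9, 136.9, 286.6, 176.1]
side glue 0.66 [305.2, 122.2, 409.5, 333.2]
top {'fx': 452.1947315658625, 'fy': 452.1947315658625, 'cx': 284.780881145254, 'cy': 214.92294244536043, 'extrinsics': array([[ 2.80086732e-02, -9.83367610e-01,  1.79453776e-01,
         2.37315407e-01],
       [-9.99607596e-01, -2.76271766e-02,  4.62521250e-03,
        -5.37546322e-03],
       [ 4.09517015e-04, -1.79512904e-01, -9.83755533e-01,
         1.68205979e+00],
       [ 0.00000000e+00,  0.00000000e+00,  0.00000000e+00,
         1.00000000e+00]])}
top chest 0.88 [233.8, 175.2, 292.8, 233.6]
top chest 0.52 [150.3, 236.4, 156.2, 301.4]
top till 0.95 [165.9, 125.4, 363.9, 182.4]
top glue 0.53 [237.8, 190.9, 252.6, 214.3]
```

```bash
python3 - <<'E'
import cv2
a=cv2.imread('pics/top0.png')[100:320,130:400];cv2.imwrite('pics/topc.png',cv2.resize(a,None,fx=2.7,fy=2.7,interpolation=cv2.INTER_CUBIC))
a=cv2.imread('pics/side0.png')[90:350,170:440];cv2.imwrite('pics/sidec.png',cv2.resize(a,None,fx=2.3,fy=2.3,interpolation=cv2.INTER_CUBIC))
E
```

```text
(no output)
```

View pics/topc.png

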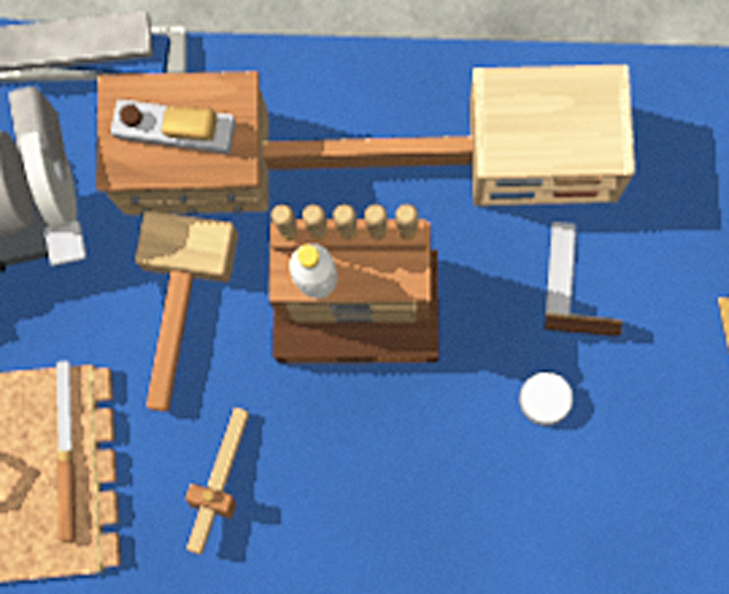

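View pics/sidec.png

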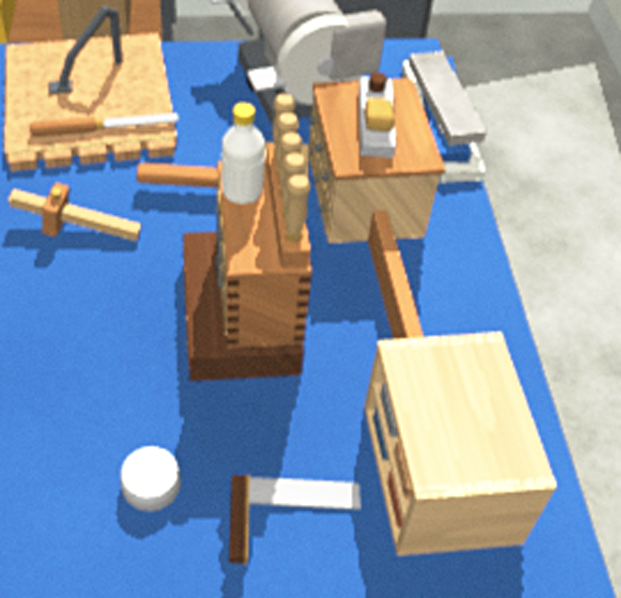

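```bash
cat > h.py <<'E'
from cell import env
import cv2,numpy as np
from scipy.optimize import least_squares
C={n:env.get_calibration(n) for n in('top','side')}
def proj(n,P):
    c=C[n];E=np.linalg.inv(c['extrinsics']);p=np.atleast_2d(P)@E[:3,:3].T+E[:3,3]
    return np.c_[c['fx']*p[:,0]/p[:,2]+c['cx'],c['fy']*p[:,1]/p[:,2]+c['cy']]
def world(p,L):
    L=np.atleast_2d(np.array(L,float));c,s=np.cos(p[2]),np.sin(p[2])
    return np.c_[p[0]+c*L[:,0]-s*L[:,1],p[1]+s*L[:,0]+c*L[:,1],L[:,2]]
def fit(obs,x0):
    f=lambda p:np.concatenate([(proj(n,world(p,np.array(l)/1000))-uv).ravel() for n,l,uv in obs])
    r=least_squares(f,x0,loss='soft_l1');return r.x,f(r.x).reshape(-1,2)
def box(x0,x1,y,z0,z1):
    b=[(x,s,z) for x in(x0,x1) for s in y for z in(z0,z1)]
    return np.array(b)/1000
CH=[box(-95,55,(-112,112),0,55),box(-45,55,(-100,100),55,200)]
TI=[box(0,22,(-350,350),0,65),box(-60,90,(145,350),0,143),box(-60,90,(-350,-145),0,140)]
def draw(im,n,p,bs,col):
    for b in bs:
        q=proj(n,world(p,b))
        for i in range(8):
            for k in(1,2,4):
                if not i&k: cv2.line(im,tuple(np.int32(q[i]*16)),tuple(np.int32(q[i|k]*16)),col,1,cv2.LINE_AA,4)
E
cat > fit0.py <<'E'
from h import *
t=lambda u,v:np.array([u/2.7+130,v/2.7+100]); s=lambda u,v:np.array([u/2.3+170,v/2.3+90])
ch=[('top',(-95,112,0),t(275,361)),('top',(-95,-112,0),t(437,361)),('top',(-45,100,200),t(270,302)),('top',(-45,-100,200),t(432,301)),
('side',(-95,-112,0),s(191,379)),('side',(55,-112,0),s(303,373)),('side',(-95,112,55),s(184,234)),('side',(-95,-112,55),s(187,357))]
ti=[('top',(-60,145,0),t(266,208)),('top',(-60,-145,0),t(480,205)),('top',(-60,-145,140),t(475,178)),('top',(-60,-350,140),t(634,175)),('top',(90,145,143),t(258,72)),('top',(90,-145,140),t(472,67)),
('side',(-60,-145,140),s(380,340)),('side',(-60,-350,140),s(396,490)),('side',(-60,-350,0),s(402,552)),('side',(-60,145,143),s(325,180)),('side',(90,145,143),s(440,170))]
pc,e=fit(ch,[.5,0,0]);print(pc,np.rad2deg(pc[2]));print(e.round(1))
pt,e=fit(ti,[.7,0,0]);print(pt,np.rad2deg(pt[2]));print(e.round(1))
np.save('p.npy',[pc,pt]);print('chest_back in till',)
d=world(pc,[.055,0,0])[0][:2]-pt[:2];c,sn=np.cos(pt[2]),np.sin(pt[2]);print(c*d[0]+sn*d[1],-sn*d[0]+c*d[1],world(pc,[-.095,0,.027]))
o=[]
for n,sl in(('top',np.s_[100:280,150:400]),('side',np.s_[100:350,230:430])):
    im=cv2.resize(cv2.imread(f'pics/{n}0.png'),None,fx=1,fy=1)
    draw(im,n,pc,CH,(0,255,255));draw(im,n,pt,TI,(0,255,0)); o.append(cv2.resize(im[sl],(400,int(400*im[sl].shape[0]/im[sl].shape[1]))))
h=max(i.shape[0] for i in o);cv2.imwrite('pics/ov.png',np.hstack([np.pad(i,((0,h-i.shape[0]),(0,0),(0,0))) for i in o]))
E
python3 fit0.py
```

```text
[0.56423802 0.08781076 0.0329238 ] 1.886394531953346
[[ 0.6  0.4]
 [ 0.3  0.1]
 [-0.5 -0.9]
 [-0.5 -0.8]
 [-0.6  0.8]
 [-0.4  0.8]
 [-0.6 -1.7]
 [ 0.6 -0.3]]
[0.75003561 0.07760521 0.0537473 ] 3.079493361728242
[[ 0.9  0.9]
 [-2.9  0.2]
 [ 0.7 -0.3]
 [-0.3 -0.6]
 [-1.1  0.4]
 [ 0.4  0.6]
 [-1.5 -0.5]
 [ 8.2  2.8]
 [-2.9  0.7]
 [ 5.  -3.7]
 [ 0.7 -1.8]]
chest_back in till
-0.12999295292977062 0.019026911535208562 [[0.46928951 0.08468357 0.027     ]]
```

View pics/ov.png

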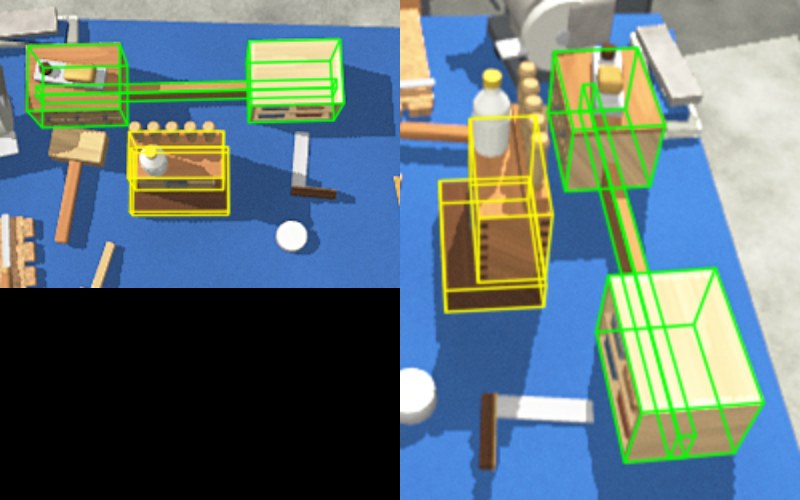

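Request:
send_rows --pt "87 -24 -25 0 0 0 0" --pt "87 -24 -25 0 0 0 0" --pt "87 -24 -25 0 0 0 0" --pt "87 -24 -25 0 0 0 0" --pt "87 -24 -25 0 0 0 0" --pt "87 -24 -25 0 0 0 0" --pt "87 -24 -25 0 0 0 0" --pt "87 -24 -25 0 0 0 0" --pt "87 -24 -25 0 0 0 0" --pt "87 -24 -25 0 0 0 0" --pt "87 0 0 0 0 0 -0.136" --pt "87 0 0 0 0 0 -0.136"

```text
time_s: 1.6
tool_pos: [0.3287, 0.3309, 0.1874]
tool_rot: [179.9, 0.0, -178.0]
force: [-0.2, -0.2, 0.2]
grip_width: 0.0871
```

Request:
send_rows --pt "87 -13 -35 0 0 0 0" --pt "87 -13 -35 0 0 0 0" --pt "87 -13 -35 0 0 0 0" --pt "87 -13 -35 0 0 0 0" --pt "87 -13 -35 0 0 0 0" --pt "87 -13 -35 0 0 0 0" --pt "87 -13 -35 0 0 0 0" --pt "87 0 0 30 0 0 0" --pt "87 0 0 40 0 0 0" --pt "87 0 0 40 0 0 0" --pt "87 0 0 35 0 0 0" --pt "87 0 0 25 0 0 0"

```text
time_s: 2.8
tool_pos: [0.4258, 0.0896, 0.015]
tool_rot: [-180.0, -0.1, -178.1]
force: [-0.3, -0.2, -0.1]
grip_width: 0.087
```

```bash
python3 - <<'E'
from h import *
o=env.get_obs();print(o['tool_pos'],o['tool_rot'],o['force'])
pc,pt=np.load('p.npy');o=[]
for n,sl in(('top',np.s_[110:290,150:400]),('side',np.s_[120:300,200:450])):
    im=env.read_camera(n)[...,::-1].copy();draw(im,n,pc,CH,(0,255,255)) if n=='top' else 0;o.append(cv2.resize(im[sl],None,fx=1.6,fy=1.6))
cv2.imwrite('pics/a1.png',np.hstack(o))
E
```

```text
[0.42575183 0.08964243 0.01499888] [-1.79972370e+02 -9.00653829e-02 -1.78104468e+02] [-0.26125611 -0.20106136 -0.06311519]
```

View pics/a1.png

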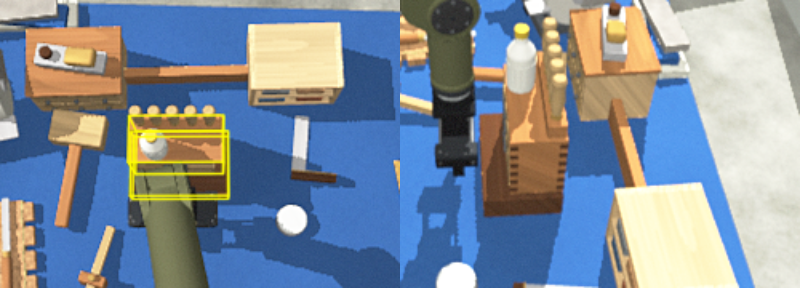

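```bash
python3 - <<'E'
from h import *
pc,pt=np.load('p.npy');print(env.get_obs()['qpos'])
cap=[('top',(0,0,330),np.array([310/2.7+130,257/2.7+100])),('side',(0,0,330),np.array([244/2.3+170,113/2.3+90]))]
# free 3D point
f=lambda p:np.concatenate([proj(n,p)[0]-uv for n,_,uv in cap])
r=least_squares(f,[.5,.1,.33]);p=r.x;print(p,f(p));d=p[:2]-pc[:2];c,s=np.cos(pc[2]),np.sin(pc[2]);print('bottle in chest',c*d[0]+s*d[1],-s*d[0]+c*d[1])
im=cv2.imread('pics/a1.png')
a=env.read_camera('side')[...,::-1][60:260,160:340];cv2.imwrite('pics/a2.png',cv2.resize(a,None,fx=3,fy=3,interpolation=cv2.INTER_CUBIC))
for P in([.4258,.0896,.015],[.4258,.0896,.3],[.4258,.0896,.4],[.4258+.05,.0896,.3]):print(P,(proj('side',P)[0]-[160,60])*3)
E
```

```text
[-44.48231795   1.45168404  29.60651919 124.36088442  -0.78006566
  54.75518074  77.46187367]
[0.5449251  0.12598384 0.32282627] [-0.04389545 -0.42895972 -0.36234986  0.10146124]
bottle in chest -0.018045877941997475 0.03878812790594709
[0.4258, 0.0896, 0.015] [232.17879939 489.05422513]
[0.4258, 0.0896, 0.3] [214.23408408 286.11713494]
[0.4258, 0.0896, 0.4] [206.04412187 193.49671335]
[0.4758, 0.0896, 0.3] [270.75162197 285.23001427]
```

View pics/a2.png

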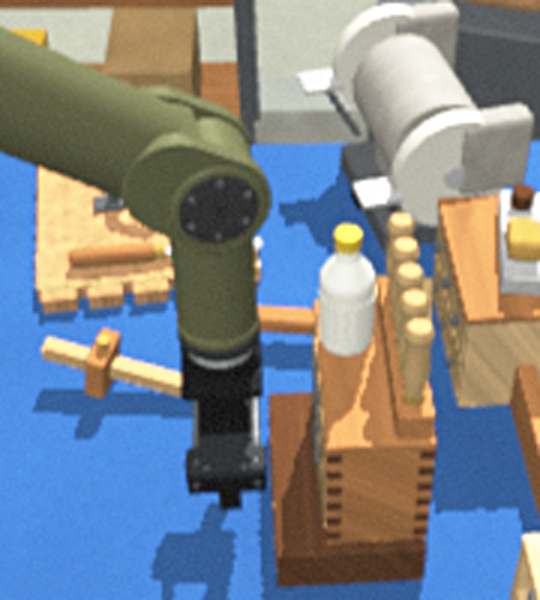

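Request:
send_rows --pt "87 -8 0 0 0 0 0" --pt "87 -8 0 0 0 0 0" --pt "87 0 0 0 0 -0.035 0" --pt "87 0 0 0 0 -0.035 0" --pt "87 -3 0 0.2 0 0 0" --pt "87 -3 0 0.2 0 0 0" --pt "87 -2 0 0.14 0 0 0" --pt "87 -2 0 0.14 0 0 0"

```text
time_s: 3.75
tool_pos: [0.454, 0.0909, 0.0173]
tool_rot: [-180.0, 4.0, -178.1]
force: [-0.6, -0.2, -0.4]
grip_width: 0.0871
```

Request:
send_rows --pt "87 -2 0 0.14 0 0 0" --pt "87 -2 0 0.14 0 0 0" --pt "87 -2 0 0.14 0 0 0" --pt "87 -2 0 0.14 0 0 0" --pt "87 -2 0 0.14 0 0 0"

```text
time_s: 4.25
tool_pos: [0.4592, 0.091, 0.0162]
tool_rot: [-180.0, 3.6, -178.1]
force: [-12.6, 1.1, 9.0]
grip_width: 0.087
```

Request:
send_rows --pt "87 -2 -0.25 0.14 0 0 0" --pt "87 -3 -0.4 0.2 0 0 0" --pt "87 -3 -0.4 0.2 0 0 0" --pt "87 -3 -0.4 0.2 0 0 0" --pt "87 -3 -0.4 0.2 0 0 0" --pt "87 -3 -0.4 0.2 0 0 0" --pt "87 -3 -0.4 0.2 0 0 0" --pt "87 -3 -0.4 0.2 0 0 0" --pt "87 -3 -0.4 0.2 0 0 0" --pt "87 -3 -0.4 0.2 0 0 0" --pt "87 -3 -0.4 0.2 0 0 0" --pt "87 -2 -0.25 0.14 0 0 0"

```text
time_s: 5.45
tool_pos: [0.485, 0.089, 0.0142]
tool_rot: [180.0, 2.6, -178.0]
force: [-26.6, 2.7, 18.4]
grip_width: 0.087
```

```bash
cat > look.py <<'E'
from h import *
import sys
o=env.get_obs();print(o['time_s'],o['tool_pos'],o['tool_rot'],o['force'])
k=sys.argv[1];T=np.array(o['tool_pos']);pc,pt=np.load('p.npy');o=[]
q=pc.copy();
if len(sys.argv)>2: q=np.array([float(v) for v in sys.argv[2:5]]);q[2]=np.deg2rad(q[2])
for n,sl in(('top',np.s_[120:270,160:360]),('side',np.s_[110:290,220:400])):
    im=env.read_camera(n)[...,::-1].copy();cv2.imwrite(f'pics/{n}_{k}.png',im);draw(im,n,q,CH,(0,255,255)) ;draw(im,n,pt,TI[:1],(0,255,0));o.append(cv2.resize(im[sl],(400,int(400*im[sl].shape[0]/im[sl].shape[1])),interpolation=cv2.INTER_CUBIC))
h=max(i.shape[0] for i in o);cv2.imwrite(f'pics/ov_{k}.png',np.hstack([np.pad(i,((0,h-i.shape[0]),(0,0),(0,0))) for i in o]))
E
python3 look.py b .595 .085 1.9
```

```text
5.45 [0.48503535 0.08898178 0.01419052] [ 179.96332759    2.62187627 -177.99813879] [-26.5841691    2.68721554  18.37580893]
```

View pics/ov_b.png

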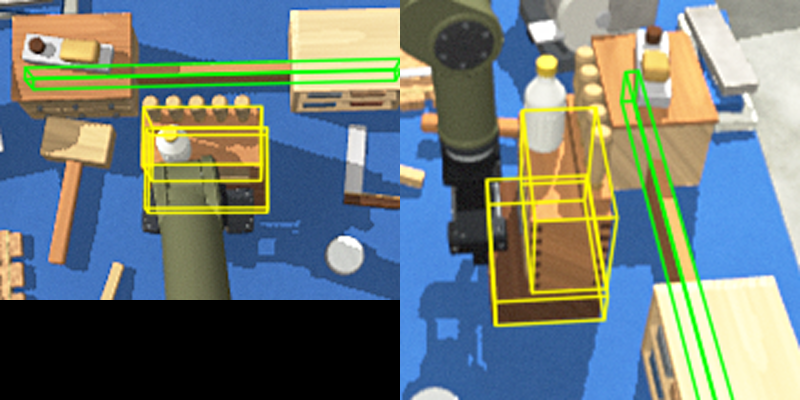

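Request:
send_rows --pt "87 -2 -0.3 -0.5 0 0 0" --pt "87 -3 -0.4 -0.3 0 0 0" --pt "87 -3 -0.4 -0.3 0 0 0" --pt "87 -3 -0.4 -0.3 0 0 0" --pt "87 -3 -0.4 -0.3 0 0 0" --pt "87 -2 -0.3 0 0 0 0"

```text
time_s: 6.15
tool_pos: [0.5035, 0.0864, 0.0154]
tool_rot: [-179.9, 3.0, -178.0]
force: [-12.8, 1.2, -5.3]
grip_width: 0.0871
```

Request:
send_rows --pt "87 -3 -0.4 0.1 0 0 0" --pt "87 -4 -0.5 0.1 0 0 0" --pt "87 -4 -0.5 0.1 0 0 0" --pt "87 -4 -0.5 0.1 0 0 0" --pt "87 -4 -0.5 0.1 0 0 0" --pt "87 -4 -0.5 0.1 0 0 0" --pt "87 -4 -0.5 0.1 0 0 0" --pt "87 -4 -0.5 0.1 0 0 0" --pt "87 -4 -0.5 0.1 0 0 -0.01" --pt "87 -4 -0.5 0.1 0 0 -0.01" --pt "87 -3 -0.4 0 0 0 0" --pt "87 -2 -0.3 0 0 0 0"

```text
time_s: 7.35
tool_pos: [0.5475, 0.0814, 0.017]
tool_rot: [-179.8, 2.9, -176.9]
force: [-13.8, -0.8, -4.6]
grip_width: 0.0864
```

```bash
python3 look.py c .656 .080 2.5
```

```text
7.35 [0.54750583 0.08140709 0.01704902] [-179.83968015    2.89118968 -176.92867863] [-13.75022757  -0.78791673  -4.58204784]
```

View pics/ov_c.png

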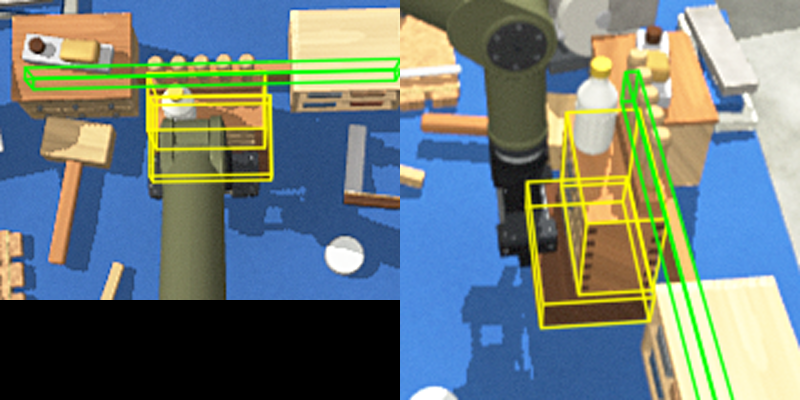

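Request:
send_rows --pt "87 -3 -0.5 0.1 0 0 0" --pt "87 -4 -0.6 0.1 0 0 0" --pt "87 -4 -0.6 0.1 0 0 0" --pt "87 -4 -0.6 0.1 0 0 0" --pt "87 -4 -0.6 0.1 0 0 0" --pt "87 -4 -0.6 0.1 0 0 0" --pt "87 -4 -0.6 0.1 0 0 0" --pt "87 -3 -0.5 0.1 0 0 0" --pt "87 -2 -0.3 0.1 0 0 0" --pt "87 -1 0 0 0 0 0"

```text
time_s: 8.45
tool_pos: [0.5807, 0.0794, 0.0183]
tool_rot: [-179.9, 2.9, -176.9]
force: [-12.6, 1.3, -5.1]
grip_width: 0.0868
```

Request:
send_rows --pt "87 -1 0 0.05 0 0 0" --pt "87 -1 0 0.05 0 0 0" --pt "87 -1 0 0.05 0 0 0"

```text
time_s: 8.75
tool_pos: [0.5832, 0.0794, 0.0182]
tool_rot: [-179.9, 2.8, -176.9]
force: [-13.9, -0.2, -4.1]
grip_width: 0.087
```

Request:
send_rows --pt "87 -1 0 0.05 0 0 0" --pt "87 -1 0 0.05 0 0 0" --pt "87 -1 0 0.05 0 0 0"

```text
time_s: 9.05
tool_pos: [0.5863, 0.0794, 0.0183]
tool_rot: [-179.9, 2.8, -176.9]
force: [-13.5, 0.3, -4.3]
grip_width: 0.087
```

Request:
send_rows --pt "87 -1 0 0.05 0 0 0" --pt "87 -1 0 0.05 0 0 0"

```text
time_s: 9.25
tool_pos: [0.5883, 0.0794, 0.0183]
tool_rot: [-179.9, 2.8, -176.9]
force: [-13.5, -1.0, -4.9]
grip_width: 0.0872
```

Request:
send_rows --pt "87 -1 0 0.05 0 0 0" --pt "87 -1 0 0.05 0 0 0"

```text
time_s: 9.45
tool_pos: [0.5903, 0.0795, 0.0183]
tool_rot: [-179.9, 2.8, -176.9]
force: [-13.8, -0.1, -3.4]
grip_width: 0.0871
```

Request:
send_rows --pt "87 -1 0 0.05 0 0 0" --pt "87 -1 0 0.05 0 0 0"

```text
time_s: 9.65
tool_pos: [0.5907, 0.0794, 0.0177]
tool_rot: [-179.9, 2.7, -176.9]
force: [-16.9, 0.2, -5.2]
grip_width: 0.0867
```

Request:
send_rows --pt "87 -1 0 0.05 0 0 0" --pt "87 -1 0 0.05 0 0 0"

```text
time_s: 9.85
tool_pos: [0.5907, 0.0794, 0.0169]
tool_rot: [-179.9, 2.4, -176.9]
force: [-20.2, 0.1, -4.8]
grip_width: 0.0865
```

Request:
send_rows --pt "87 -1 0 0 0 0 0" --pt "87 -1 0 0 0 0 0" --pt "87 -1 0 0 0 0 0" --pt "87 -1 0 0 0 0 0" --pt "87 0 0 0 0 0 0" --pt "87 0 0 0 0 0 0"

```text
time_s: 10.45
tool_pos: [0.5907, 0.0793, 0.0154]
tool_rot: [-179.9, 2.0, -176.9]
force: [-25.3, -0.5, -4.6]
grip_width: 0.0868
```

```bash
python3 - <<'E'
from h import *
print(env.get_obs()['tool_pos'],env.get_obs()['force'],env.get_obs()['wrist_torque'])
E
python3 look.py d .6972 .0785 3.1
```

```text
[0.59070029 0.07930544 0.01543825] [-25.30051075  -0.4615189   -4.58616382] [-0.04114397  5.9321518   0.07760922]
10.45 [0.59070029 0.07930544 0.01543825] [-179.85652163    1.97490764 -176.87719   ] [-25.30051075  -0.4615189   -4.58616382]
```

View pics/ov_d.png

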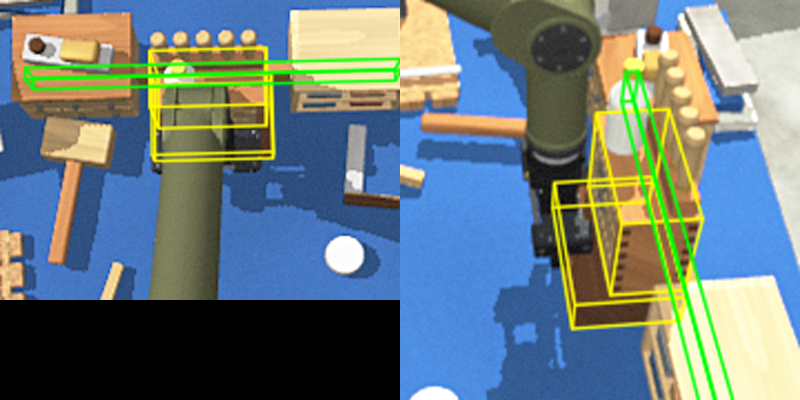

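Request:
send_rows --pt "87 0 0 0 0 0 0.02" --pt "87 -0.5 0 0 0 0 0.02" --pt "87 0 0 0 0 0 0" --pt "87 0 0 0 0 0 0"

```text
time_s: 10.95
tool_pos: [0.5898, 0.0797, 0.0153]
tool_rot: [-179.9, 1.8, -178.9]
force: [-28.3, -0.1, -1.7]
grip_width: 0.087
```

Request:
send_rows --pt "87 0 0 0 0 0 -0.04" --pt "87 0 0 0 0 0 -0.04" --pt "87 0 0 0 0 0 0" --pt "87 0 0 0 0 0 0"

```text
time_s: 11.35
tool_pos: [0.5901, 0.079, 0.0155]
tool_rot: [-179.9, 1.8, -174.9]
force: [-27.6, -0.0, -0.5]
grip_width: 0.0871
```

```bash
python3 - <<'E'
from h import *
o=env.get_obs();print(o['tool_pos'],o['force'],o['wrist_torque'])
E
```

```text
[0.590056   0.07900077 0.01551677] [-27.55042512  -0.03047994  -0.47201338] [-0.01017799  6.56162692 -1.39790126]
```

Request:
send_rows --pt "87 2 0 0 0 0 0.02" --pt "87 3 0 0 0 0 0.02" --pt "87 5 0 0 0 0 0" --pt "87 10 0 0 0 0 0" --pt "87 20 0 -1 0 0 0" --pt "87 30 0 -2 0 0 0" --pt "87 40 0 -3 0 0 0" --pt "87 30 0 -5 0 0 0" --pt "87 0 0 -30 0 0 0" --pt "87 0 0 -40 0 0 0" --pt "87 0 0 -50 0 0 0" --pt "87 0 0 -50 0 0 0"

```text
time_s: 12.55
tool_pos: [0.4569, 0.0718, 0.1973]
tool_rot: [-180.0, 4.2, -177.0]
force: [1.0, 0.0, 0.1]
grip_width: 0.087
```

Request:
send_rows --pt "87 0 40 0 0 0 0" --pt "87 0 50 0 0 0 0" --pt "87 0 50 0 0 0 0" --pt "87 0 50 0 0 0 0" --pt "87 10 50 0 0 0 0" --pt "87 20 40 0 0 0 0" --pt "87 0 0 0 0 0 0"

```text
time_s: 13.25
tool_pos: [0.4079, 0.3565, 0.1923]
tool_rot: [179.9, 4.0, -176.3]
force: [-0.4, -0.6, -0.8]
grip_width: 0.0869
```

```bash
python3 look.py e .6960 .0785 3.1; python3 - <<'E'
import cv2,numpy as np
a=cv2.imread('pics/top_e.png')[110:230,160:360];b=cv2.imread('pics/side_e.png')[100:290,230:430]
cv2.imwrite('pics/e2.png',np.vstack([cv2.resize(a,None,fx=2.8,fy=2.8,interpolation=cv2.INTER_CUBIC)]));cv2.imwrite('pics/e3.png',cv2.resize(b,None,fx=3,fy=3,interpolation=cv2.INTER_CUBIC))
E
```

```text
13.25 [0.40786778 0.35652589 0.19226537] [ 179.88474148    3.98061136 -176.32537738] [-0.35053253 -0.58496559 -0.77922254]
```

View pics/ov_e.png

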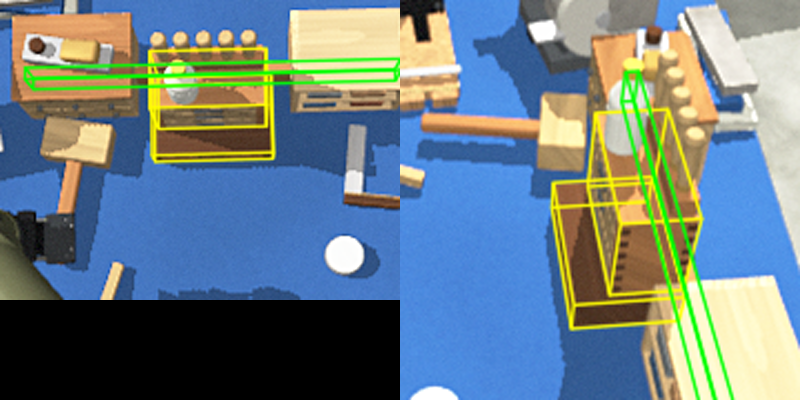

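View pics/e2.png

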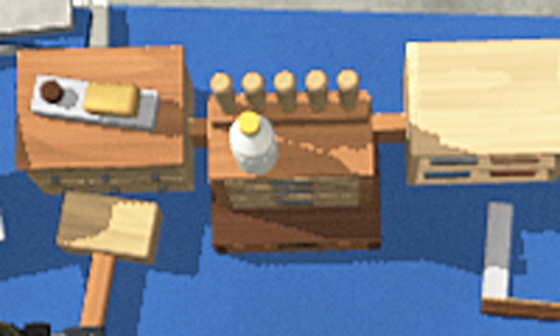

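View pics/e3.png

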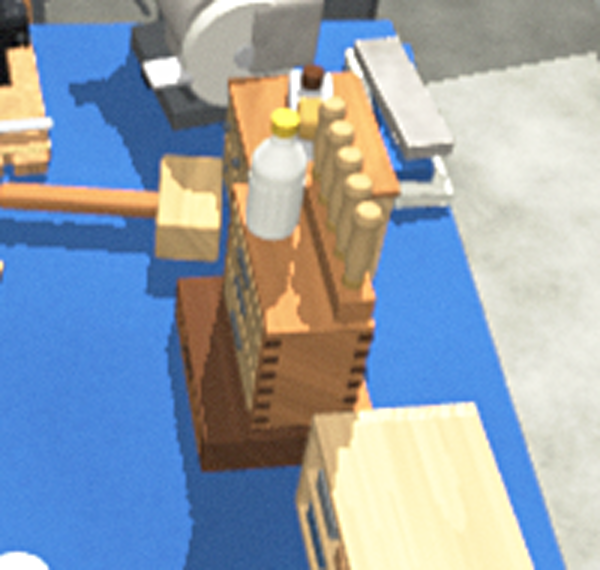

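```bash
python3 -c "
from cell import env
o=env.get_obs();print(o['time_s'],o['force'],env.sign_off())"
```

```text
the job is handed in; nothing more can be done
13.35 [-0.39289165 -0.55122896 -0.40736577] None
```

I pushed the chest into the stall with both fingertips at the foot of its base, about 15 mm above the bench. Its back is against the rail, and I handed the job in at about 13.4 s.

- **Against the rail:** The chest slid at about 13 N. It then stopped at the rail and did not move as the push rose to 28 N. Turning the tool about 2° either way while pressing did not shift it, so it sits flat.
- **Position:** In the last pictures the chest lines up with the till to within what I could measure. It is about 4–7 mm left of the stall's middle; the fit gives 4 mm and the gaps seen in the top picture suggest 7 mm.
- **Glue and other tools:** The bottle is upright on the chest, and I saw no change in the tools that show in those pictures. The saw and most of the gauge and chisel were outside them, and I did not measure any tool's position again.
- **Robot:** The arm is clear and touching nothing.
- **One slip:** Early in the push the tool, tilted slightly forward, pressed down on the base. The force briefly reached 27 N along the push and 18 N vertically, and I corrected the height at once.

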